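Move the long peg of a drying rack to the upper row

TASK

A tall measuring cylinder is to be hung up to dry, so the long peg of the sloping drying rack has to move from the lower row to the empty slot in the middle of the upper row. Unlock it with a quarter turn, draw it out, put its T-foot lengthwise through the empty slot until the flange lies on the board, turn it a quarter turn clockwise to its stop so that the foot locks behind the board, and let go. Leave the other loose peg, which is short, as it is, and do not knock the two beakers that hang on the rack.

Things in the scene. Friction and masses are not known exactly. Their poses are not given: they have to be found in the camera images.
- rack: Drying rack, fixed on the bench: a grey plastic board (240 mm up the slope, 330 mm wide, 10 mm thick) that slopes up at 35 degrees away from the robot, on a steel tube frame. Two rows of three pegs or slots, rows 120 mm apart, columns 105 mm. Origin on the bench under the board's middle; x to the high side, y left seen from the low side, z up.
- board: The board in its tilted frame. Origin: centre of the mouth of the empty slot (middle of the upper row), on the front face, about 137 mm above the bench. x points up the slope, y left, z out of the face (35 degrees from vertical, leaning to the low side). At y = +105 and -105 mm beside it hang the beakers; bare fixed short peg (80 mm) at x = -120, y = 0.
- empty_slot (a point): Same point as the board's origin. The slot goes right through the board, 40 mm long along board y, 15 mm wide along board x, chamfered 1.5 mm. Stops behind it let a foot turn only from along the slot clockwise (seen from the front) to across the slot: a quarter turn, about 5 degrees of play. The slots of the two loose pegs are the same; they unlock counter-clockwise.
- lower_left_slot (a point): Centre of the mouth of the slot at the left end of the lower row (board x = -120, y = +105 mm); holds one of the two loose pegs.
- lower_right_slot (a point): Centre of the mouth of the slot at the right end of the lower row (board x = -120, y = -105 mm); holds the other loose peg.
- long_peg: Long white plastic peg, loose, about 60 g: round shaft 16 mm thick, its end 150 mm above a 46 mm flange 4 mm thick. Origin: centre of the flange's underside; z along the shaft to its free end, x along the length of the T-foot below the flange. At the start locked in one of the two outer lower slots (which one varies), foot across the slot (along board x), leaning up to 4 degrees in its play.
- long_peg_foot (a point): End of the long peg's T-foot, 21 mm below the flange. The foot is 34 mm long, 10 mm wide, on a neck of 9.6 mm; its locking faces lie 11.5 mm below the flange, so 1.5 mm of play with the board. Two small ribs on the flange's upper side, one each side of the shaft, point along the foot. Turning meets only slight friction.
- long_peg_top (a point): Free end of the long peg's shaft, 150 mm above the flange. The upper 50 mm of the shaft stand clear above all neighbours and can be gripped from any side.
- short_peg: The other loose peg, locked in the other outer slot of the lower row: the same but its shaft ends 80 mm above the flange. Same frame. To be left alone.
- beaker_drying: Clear beaker, 70 mm wide and 89 mm high, hung upside down on the upper left peg, its bottom 91 mm above the board; fixed there. Origin: centre of its bottom; z points to its rim, which is at the board.
- small_beaker_drying: Small glass beaker, 52 mm wide and 78 mm high, hung upside down on the upper right peg, its bottom 82 mm above the board; fixed there. Origin: centre of its bottom; z points to its rim.
Things that resemble listed ones, but are neither listed nor needed, are in the scene too. What is shaped like the long_peg but blue is not meant.

How it is judged:
On the way, in this order (a step that is already met when the one before it is completed fails the run):
1. the long peg is out of its slot, at least 30 mm off the board (z of long_peg in the frame of board above 0.03 m), for 0.05 s.
2. its foot is through the empty slot, lengthwise, and the flange is down on the board (distance between long_peg and board below 0.008 m and angle between the x axis of long_peg and the y axis of board, either way round below 0.3 rad), for 0.05 s.
At the end, for the whole second after the job is handed in: The long peg stands in the upper middle slot, released and at rest: its flange on the board (flange centre within 8 mm of the slot's centre), square to the board within 7 degrees, its foot turned across the slot within 20 degrees (distance between long_peg and board below 0.008 m and angle between the x axis of long_peg and the x axis of board, either way round below 0.35 rad and angle between the z axis of long_peg and the z axis of board, either way round below 0.12 rad and linear speed of long_peg below 0.02 m/s); the robot touches nothing.
It fails at once if the short loose peg was moved by more than 10 mm or drawn out (distance of short_peg from where it was at the start of the episode above 0.01 m).
It fails at once if the short loose peg was turned out of its lock (angle between the x axis of short_peg and the x axis of board, either way round above 0.6 rad).
It fails at once if the beaker on the rack was knocked (over 8 N) (contact force between beaker_drying and anything else above 8 N).
It fails at once if the small beaker on the rack was knocked (over 8 N) (contact force between small_beaker_drying and anything else above 8 N).
It also fails if it takes over 54 s, if anything falls off the work surface, if the arm or the gripper's body presses on something with over 40 N, if the wrist force passes 120 N, or if a joint passes its speed limit or range.

ROBOT

A 6-joint arm with a two-finger parallel gripper is mounted at the origin on a cart in front of the work surface, level with it; the furniture and walls round the work are solid. World frame = base frame: x ahead of the robot, y to its left, z up, the work surface at z = 0. Lengths are in m, angles in rad, forces in N, time in s.
With the tool pointing down it reaches from about 0.275 to 0.825 m from the base axis. Payload 4.9 kg.
Tool frame: the origin (TCP) lies midway between the tips of the shut fingers; the grasp point (between the pads) lies 19 mm behind it; y points along the fingers, x is the direction in which the jaws open and shut, and the axes are right-handed (so a half turn about y gives the same grasp; the last joint's range is limited). The gripper opens to 85 mm and grips with 20 to 120 N. Pads are 22 mm wide; open, the fingers measure 114 mm over their backs; the gripper's body (76 mm by 85 mm) begins 54 mm behind the grasp point. The pads swing forward as they close: fully open they stand 13 mm farther back than shut.
Start: joints at [-1.423, 0.326, -0.193, 1.052, 0, 1.437], TCP at [0.153, -0.528, 0.231] pointing down, gripper open.
Joint ranges: [-2.65, 2.65], [-0.97, 1.79], [-1.3, 1.35], [-1.93, 2.1], [-1.47, 1.37], [-3.14, 3.14]. Speed limits (rad/s): [2.57, 2.57, 3.14, 3.14, 3.14, 3.14].

INTERFACE

Orientations are given as a 3x3 rotation matrix whose columns are the frame's x, y, z axes.
In Python, from station import readout, cams, job gives the robot as it stands. The module is installed in compiled form; this text tells all that it offers.
- The arm moves only by the tool move_arm, never from a script. Its argument "rows" is a list of rows, each a list of 7 numbers: the shift along the tool's x, y, z in cm, then the turn, a rotation vector about the tool's x, y, z in degrees, then the finger opening in cm, from 0 to 8.54. A call has 1 to 20 rows; each row is the pose to reach, as a shift and turn from the pose measured when the call began, along the tool's axes at that moment; what a row does not reach only later rows make up. A row lasts 1/10 s, in which the tool goes at most 50 mm and 8.59 degrees, less where a joint would pass 70% of its speed; a pose out of reach is approached as far as the arm can. A call with a gripper value outside its range is refused whole. The fingers move at their own pace and stop on an object; "force" is the grip in N (left out, the last holds). Time passes only in rows, so rows that repeat a pose let the fingers close. It gives the time, the measured TCP pose, the force and the opening at its end, in the units of the state.
- readout.observe(): the state, without advancing time (a new reading comes with each control period).
- cams.camera(name): name is "side" or "top" or "wrist"; returns a dict with "image" (480x640x3 uint8, red, green, blue), "K" (3x3 intrinsics, pixels), "origin" and "rotation" of the camera in the world. Camera axes: x right, y down, z forward; pixel columns grow to the right and rows downward; lengths in m; the calibration is good to about 2 mm. A picture is of the moment at which its call begins. There is no depth.
- job.sign_off(): hands the job in, once; it reports no verdict.
The state is a dict: "t": time; "joint_pos": joint angles; "joint_velocities": joint speeds; "joint_torque": joint torques, N m; "eef_pos": TCP position; "orientation": TCP orientation; "wrist_force": force on the tool from outside, world axes, zero at the start; "torque": the same for the moment, N m; "finger_gap": finger opening in m.
Only numpy, scipy, OpenCV 4.12 (cv2) and the standard library are available. Lean on these libraries where they do the work, as an engineer would, in place of code of your own. Each camera call takes 0.05 s, during which the arm holds its last target. There are 200 camera calls.

## Working session

There is one attempt and no reset: what is moved stays moved. The work goes in short steps, Python scripts to look and compute and a tool call to move; the robot and the scene stay as the last step left them, time stands still between calls to the robot, and variables do not carry over. Pictures are saved under pics/ and viewed, about 8 in all and at most 12, crops included, and the job is handed in when it is done.

Besides the shell and the picture viewer there is one more tool, called after ">>>" as name(argument=value, ...), one argument or row to a line, values as JSON. move_arm: Moves the arm, as the interface text tells. Its arguments: {"type":"object","properties":{"rows":{"type":"array","items":{"type":"array","items":{"type":"number"}}},"force":{"type":"number"}},"required":["rows"]}

```bash
mkdir -p pics; python3 - <<'E'
from station import readout,cams
import cv2,numpy as np
s=readout.observe()
for k in ('t','eef_pos','orientation','finger_gap','joint_pos'): print(k,np.round(s[k],4).tolist())
for n in ('side','top'):
    c=cams.camera(n); cv2.imwrite(f'pics/{n}0.png',c['image'][:,:,::-1])
    np.savez(f'{n}0.npz',**c)
    print(n,np.round(c['K'],2).tolist(),np.round(c['origin'],4).tolist(),np.round(c['rotation'],4).tolist())
E
```

```text
t 0.0
eef_pos [0.1529, -0.5277, 0.2305]
orientation [[0.2781, -0.0002, 0.9606], [-0.9606, 0.0018, 0.2781], [-0.0018, -1.0, 0.0003]]
finger_gap 0.0854
joint_pos [-1.4232, 0.327, -0.1936, 1.052, 0.0, 1.4366]
side [[602.21, 0.0, 321.85], [0.0, 602.21, 234.39], [0.0, 0.0, 1.0]] [0.4563, 0.82, 0.8821] [[-0.9813, -0.1411, 0.1311], [-0.1923, 0.6806, -0.707], [0.0105, -0.719, -0.695]]
top [[450.3, 0.0, 314.81], [0.0, 450.3, 237.87], [0.0, 0.0, 1.0]] [0.5244, 0.0312, 0.9678] [[0.0127, -0.9948, 0.1013], [-0.9999, -0.0126, 0.0014], [-0.0001, -0.1013, -0.9949]]
```

View pics/side0.png

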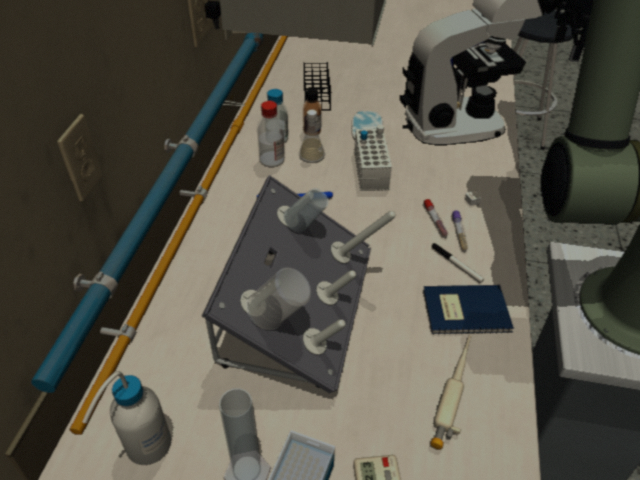

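View pics/top0.png

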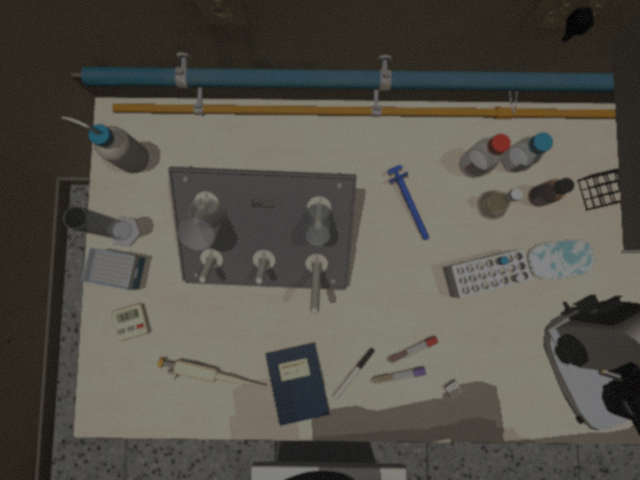

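The long white peg is the loose one at the lower right: flange at top (316,262), tip (315,308); in the side view flange (345,247), tip (391,216). The lower left (209,259) and middle (264,260) pegs are short. The blue one at top (410,200) is not meant. The empty slot is at top (262,203), side (270,256). One enlarged crop will confirm this.

```bash
python3 - <<'E'
import cv2,numpy as np
a=np.load('top0.npz')['image'][155:320,160:365,::-1]; b=np.load('side0.npz')['image'][170:400,200:410,::-1]
a=cv2.resize(a,None,fx=2.4,fy=2.4,interpolation=cv2.INTER_CUBIC)
b=cv2.resize(b,None,fx=2.4,fy=2.4,interpolation=cv2.INTER_CUBIC)
a=cv2.resize(a,(400,round(a.shape[0]*400/a.shape[1]))); b=cv2.resize(b,(400,round(b.shape[0]*400/b.shape[1])))
o=np.zeros((440,800,3),np.uint8);o[:a.shape[0],:400]=a;o[:b.shape[0],400:]=b
o=np.clip(o*1.6,0,255).astype(np.uint8);cv2.imwrite('pics/crop1.png',o);print(400/205,400/210)
E
```

```text
1.951219512195122 1.9047619047619047
```

View pics/crop1.png

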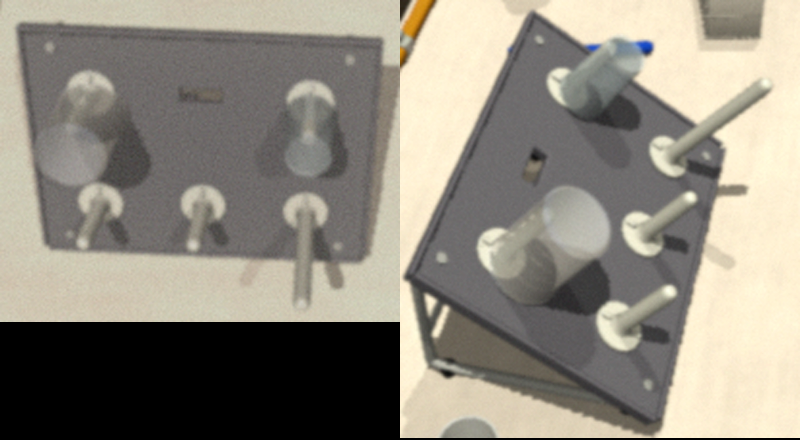

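Confirmed: the right-end lower peg is the long white one; its tip reaches top crop (302,304), side crop (766,84). The two lower-left pegs are short, and the empty slot is at (201,94) / (535,165).

```bash
cat > h.py <<'E'
import numpy as np
from scipy.optimize import least_squares
from scipy.spatial.transform import Rotation as R
def proj(c,p):
    q=(np.atleast_2d(p)-c['origin'])@c['rotation']
    return q[:,:2]/q[:,2:]*[c['K'][0,0],c['K'][1,1]]+c['K'][:2,2]
def boardR(yaw,tilt=np.deg2rad(35)): # x up slope, y left, z out
    return R.from_euler('ZY',[yaw,-tilt]).as_matrix()
E
python3 - <<'E'
from h import *
T=dict(np.load('top0.npz'));S=dict(np.load('side0.npz'))
B=np.array([[0,0,0],[-120,-105,4],[-120,0,4],[-120,105,4],[0,105,4],[0,-105,4]])/1000
t=np.array([[201,94],[305,210],[203,204],[100,203],[91,93],[310,101]])/1.9512+[160,155]
s=np.array([[135,165],[268,157],[242,234],[218,326],[98,252],[167,88]])/1.9048+[200,170]
def f(v,fix=True):
    P=v[:3]+B@boardR(v[3]).T
    return np.r_[(proj(T,P)-t).ravel(),(proj(S,P)-s).ravel(),(v[2]-.137)*500]
r=least_squares(f,[.6,.1,.137,0],loss='soft_l1');print(np.round(r.x,4),np.rad2deg(r.x[3]));print(np.round(r.fun[:-1].reshape(-1,2),1).tolist())
Rb=boardR(r.x[3]);np.savez('board.npz',p=r.x[:3],R=Rb);print(Rb.round(3).tolist())
# peg tip + flange triangulate
def tri(a,b): return least_squares(lambda p:np.r_[(proj(T,p)-a).ravel(),(proj(S,p)-b).ravel()],[.5,0,.2])
tt=np.array([302,304])/1.9512+[160,155];st=np.array([366,84])/1.9048+[200,170]
k=tri(tt,st);print('tip',k.x.round(4),k.fun.round(1),'board',((k.x-r.x[:3])@Rb).round(4))
k=tri(t[1],s[1]);print('fl',k.x.round(4),k.fun.round(1),'board',((k.x-r.x[:3])@Rb).round(4))
E
```

```text
[ 0.6722  0.1311  0.1328 -0.0327] -1.8726879276910224
[[-0.3, 0.8], [-0.3, -0.9], [-0.4, -0.2], [-0.0, -2.1], [-0.2, -0.3], [-0.4, 0.6], [0.3, 0.6], [-1.1, -1.2], [0.5, -0.3], [-0.8, -1.3], [2.3, 0.0], [0.8, -0.1]]
[[0.819, 0.033, -0.573], [-0.027, 0.999, 0.019], [0.574, 0.0, 0.819]]
tip [0.4782 0.0308 0.1798] [-0.  -0.2  0.2  0. ] board [-0.1292 -0.1065  0.1478]
fl [0.5663 0.0288 0.064 ] [ 0.   0.1 -0.1 -0. ] board [-0.1234 -0.1056  0.0024]
```

```bash
cat >> h.py <<'E'
def plan(bp,ang=0.,s=None):
    """shift(cm)+rotvec(deg) in current tool axes to TCP at board point bp (m), tool down board -z, tool x turned ang deg from board x about board z"""
    from station import readout
    s=s or readout.observe(); b=np.load('board.npz'); Rb,p=b['R'],b['p']
    a=np.deg2rad(ang);X=np.array([np.cos(a),np.sin(a),0]);Y=np.array([0,0,-1.])
    Rt=Rb@np.c_[X,Y,np.cross(X,Y)]; R0=np.array(s['orientation']);p0=np.array(s['eef_pos'])
    sh=(p+Rb@np.array(bp)-p0)@R0*100; rv=R.from_matrix(R0.T@Rt).as_rotvec(degrees=True)
    return sh.round(2),rv.round(1)
def where(s=None):
    from station import readout
    s=s or readout.observe(); b=np.load('board.npz'); Rb,p=b['R'],b['p']
    M=Rb.T@np.array(s['orientation'])
    print('t',s['t'],'tcp board mm',((np.array(s['eef_pos'])-p)@Rb*1000).round(1),'x ang',np.rad2deg(np.arctan2(M[1,0],M[0,0])).round(1),'tilt',M[:,1].round(3),'F board',(np.array(s['wrist_force'])@Rb).round(1),'gap',np.round(s['finger_gap'],4),'q',np.round(s['joint_pos'],2))
E
python3 - <<'E'
from h import *
b=np.load('board.npz');print((b['p']+b['R']@[-.129,-.106,.21]).round(3)); print(plan([-.129,-.106,.21]))
E
```

```text
[0.443 0.033 0.231]
(array([-45.76,   0.05,  43.42]), array([ 21.9, -69.6, -30.3]))
```

>>> move_arm(
  rows=[
    [0, -5, 0, 0, 0, 0, 8.54],
    [0, -10, 0, 0, 0, 0, 8.54],
    [0, -15, 0, 0, 0, 0, 8.54],
    [0, -19, 0, 0, 0, 0, 8.54],
    [0, -22, 0, 0, 0, 0, 8.54],
    [0, -22, 0, 0, 0, 0, 8.54],
  ],
)

```text
t: 0.7
eef_pos: [0.1531, -0.5293, 0.4548]
orientation: [[0.278, 0.001, 0.961], [-0.961, -0.005, 0.278], [0.005, -1.0, -0.001]]
wrist_force: [-0.5, -0.5, -0.5]
finger_gap: 0.0856
```

>>> move_arm(
  rows=[
    [-3, 0, 3, 1, -4, -2, 8.54],
    [-6, 0, 6, 3, -9, -4, 8.54],
    [-9, 0, 9, 4, -14, -6, 8.54],
    [-12, 0, 12, 6, -18, -8, 8.54],
    [-15, 0, 15, 7, -23, -10, 8.54],
    [-18, 0, 17.5, 9, -28, -12, 8.54],
    [-21, 0, 20, 10, -32, -14, 8.54],
    [-24, 0, 23, 12, -37, -16, 8.54],
    [-27, 0, 26, 13, -42, -18, 8.54],
    [-30, 1, 29, 15, -46, -20, 8.54],
    [-33, 2, 32, 16, -51, -22, 8.54],
    [-36, 3, 35, 18, -56, -24, 8.54],
    [-39, 4, 38, 19, -60, -26, 8.54],
    [-42, 5, 41, 20, -65, -28, 8.54],
    [-45.7, 6, 43.4, 21.9, -69.6, -30.3, 8.54],
    [-45.7, 6, 43.4, 21.9, -69.6, -30.3, 8.54],
    [-45.7, 6, 43.4, 21.9, -69.6, -30.3, 8.54],
  ],
)

```text
t: 2.4
eef_pos: [0.4419, 0.0315, 0.3903]
orientation: [[0.82, 0.572, 0.03], [-0.021, -0.023, 1.0], [0.573, -0.82, -0.007]]
wrist_force: [0.8, -0.1, 0.3]
finger_gap: 0.0854
```

```bash
python3 -c "
from h import *
where();print(plan([-.129,-.106,.20]))"
```

```text
t 2.4 tcp board mm [ -38.2 -107.1  341. ] x ang 0.3 tilt [-0.001 -0.004 -1.   ] F board [ 0.8 -0.1 -0.2] gap 0.0854 q [-0.13 -0.42 -0.68  0.7   0.05  1.48]
(array([-9.06, 14.11,  0.22]), array([ 0.2,  0.3, -0.1]))
```

>>> move_arm(
  rows=[
    [-3, 3, 0.1, 0, 0, 0, 8.54],
    [-6, 6, 0.2, 0, 0, 0, 8.54],
    [-9, 9, 0.2, 0, 0, 0, 8.54],
    [-9.1, 12, 0.2, 0, 0, 0, 8.54],
    [-9.1, 14.1, 0.2, 0.2, 0.3, 0, 8.54],
    [-9.1, 14.1, 0.2, 0.2, 0.3, 0, 8.54],
    [-9.1, 14.1, 0.2, 0.2, 0.3, 0, 8.54],
  ],
)

```text
t: 3.1
eef_pos: [0.4479, 0.0307, 0.2225]
orientation: [[0.82, 0.571, 0.036], [-0.029, -0.021, 0.999], [0.571, -0.821, -0.001]]
wrist_force: [-0.4, -0.1, 0.6]
finger_gap: 0.0853
```

```bash
python3 - <<'E'
from h import *
from station import cams
import cv2
where()
ims=[]
for n in('wrist','side'):
    c=cams.camera(n);np.savez(n+'1.npz',**c);i=c['image'][:,:,::-1]
    if n=='wrist':
        print(c['origin'],c['rotation'].round(3).tolist(),c['K'][0])
        b=np.load('board.npz');G=lambda p:proj(c,b['p']+b['R']@np.array(p)).round(0).tolist()
        print('pred slot',G([0,0,0]),'tip',G([-.129,-.1065,.15]),'LR',G([-.12,-.105,.004]),'UR beaker',G([0,-.105,.082]))
        print('LM',G([-.12,0,.004]))
        i=cv2.resize(i,(480,360))
    else: i=cv2.resize(i[150:330,250:410],(320,360),interpolation=cv2.INTER_CUBIC)
    ims.append(i)
cv2.imwrite('pics/w1.png',np.hstack(ims))
E
```

```text
t 3.1 tcp board mm [-129.5 -107.7  200.2] x ang -0.1 tilt [-0.003 -0.002 -1.   ] F board [-0.  -0.1  0.7] gap 0.0853 q [-0.13 -0.26 -1.04  0.18  0.06  1.49]
[0.3688858  0.1165994  0.34089376] [[0.82, -0.218, 0.529], [-0.03, -0.94, -0.341], [0.572, 0.263, -0.777]] [348.58818811   0.         320.61433507]
pred slot [[463.0, 94.0]] tip [[321.0, 266.0]] LR [[330.0, 208.0]] UR beaker [[486.0, 230.0]]
LM [[331.0, 94.0]]
```

View pics/w1.png

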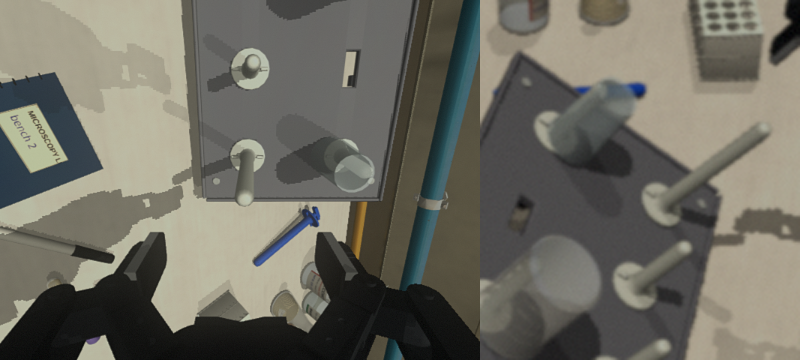

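The wrist view shows the long peg's tip at (327,263) and its flange at (329,208), with ribs along board x. The slot is at (467,93). All of this agrees with the prediction to a few mm, so I descend and grip.

>>> move_arm(
  rows=[
    [0.2, 3, 0.2, 0, 0, 0, 8.54],
    [0.25, 6, 0.2, 0, 0, 0, 8.54],
    [0.25, 9.1, 0.2, 0, 0, 0, 8.54],
    [0.25, 9.1, 0.2, 0, 0, 0, 8.54],
    [0.25, 9.1, 0.2, 0, 0, 0, 8.54],
  ],
  force=40,
)

```text
t: 3.7
eef_pos: [0.5024, 0.0312, 0.1509]
orientation: [[0.819, 0.572, 0.034], [-0.028, -0.021, 0.999], [0.573, -0.82, -0.001]]
wrist_force: [-0.4, -0.6, 0.5]
finger_gap: 0.0858
```

>>> move_arm(
  rows=[
    [0, 0, 0, 0, 0, 0, 4],
    [0, 0, 0, 0, 0, 0, 2.5],
    [0, 0, 0, 0, 0, 0, 1.9],
    [0, 0, 0, 0, 0, 0, 1.6],
    [0, 0, 0, 0, 0, 0, 1.0],
    [0, 0, 0, 0, 0, 0, 1.0],
    [0, 0, 0, 0, 0, 0, 1.0],
    [0, 0, 0, 0, 0, 0, 1.0],
    [0, 0, 0, 0, 0, 0, 1.0],
    [0, 0, 0, 0, 0, 0, 1.0],
  ],
  force=40,
)

```text
t: 4.7
eef_pos: [0.504, 0.0311, 0.1524]
orientation: [[0.817, 0.575, 0.034], [-0.027, -0.021, 0.999], [0.576, -0.818, -0.001]]
wrist_force: [-1.0, 0.6, 6.2]
finger_gap: 0.015
```

```bash
python3 -c "
from h import *
where()
from station import cams
import cv2
c=cams.camera('wrist');np.savez('wrist2.npz',**c);cv2.imwrite('pics/w2.png',c['image'][:,:,::-1])
"
```

```text
t 4.7 tcp board mm [-123.8 -105.4  110.5] x ang -0.0 tilt [ 0.003 -0.002 -1.   ] F board [2.7 0.6 5.7] gap 0.015 q [-0.11  0.02 -1.07 -0.13  0.04  1.51]
```

View pics/w2.png

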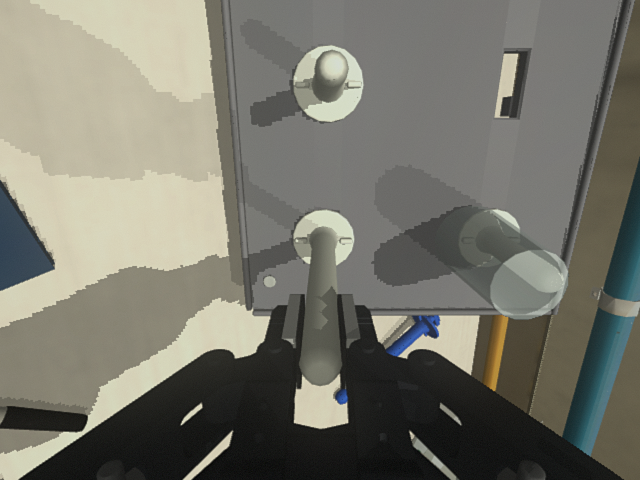

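The peg is gripped between the pads. Flange centre is at (324,238), the fixed peg's flange at (328,84), and the slot mouth centre at (512,83). I refit the board with these close-up points.

```bash
python3 - <<'E'
from h import *
W=dict(np.load('wrist2.npz'));T=dict(np.load('top0.npz'));S=dict(np.load('side0.npz'))
B=np.array([[0,0,0],[-120,-105,4],[-120,0,4],[-120,105,4],[0,105,4],[0,-105,4]])/1000
t=np.array([[201,94],[305,210],[203,204],[100,203],[91,93],[310,101]])/1.9512+[160,155]
s=np.array([[135,165],[268,157],[242,234],[218,326],[98,252],[167,88]])/1.9048+[200,170]
w=np.array([[512,83],[324,238],[328,84]])
for ww,ws in((1,1),(1,.05),(.3,1)):
    def f(v):
        P=v[:3]+B@boardR(v[3]).T
        return np.r_[ww*(proj(W,P[:3])-w).ravel(),ws*(proj(T,P)-t).ravel(),ws*(proj(S,P)-s).ravel(),(v[2]-.137)*500]
    r=least_squares(f,[.6,.1,.137,0],loss='soft_l1')
    print(r.x.round(4),np.round(r.fun[:6]/ww,1),'tcp')
    if ww==1 and ws==1: np.savez('board.npz',p=r.x[:3],R=boardR(r.x[3]))
    b0=r.x[:3];Rb=boardR(r.x[3]);from station import readout
    print(((np.array(readout.observe()['eef_pos'])-b0)@Rb*1000).round(1))
E
```

```text
[ 0.6717  0.1327  0.1362 -0.0319] [-3.2  1.1  3.  -0.5 -0.5 -0. ] tcp
[-125.3 -106.9  107.6]
[ 0.67    0.1328  0.1387 -0.036 ] [-0.7  0.6  2.6  0.3 -0.4 -1.3] tcp
[-125.  -107.6  104.2]
[ 0.6721  0.1317  0.134  -0.0328] [-6.3  3.1  1.6 -0.2 -1.9  1.8] tcp
[-124.4 -106.   109.5]
```

>>> move_arm(
  rows=[
    [0, 0, 0, 0, -5, 0, 1.0],
    [0, 0, 0, 0, -12, 0, 1.0],
    [0, 0, 0, 0, -20, 0, 1.0],
    [0, 0, 0, 0, -28, 0, 1.0],
    [0, 0, 0, 0, -36, 0, 1.0],
    [0, 0, 0, 0, -44, 0, 1.0],
    [0, 0, 0, 0, -44, 0, 1.0],
  ],
)

```text
t: 5.45
eef_pos: [0.5048, 0.0317, 0.153]
orientation: [[0.61, 0.577, -0.543], [0.675, -0.019, 0.738], [0.415, -0.817, -0.401]]
wrist_force: [1.0, 1.7, 2.5]
finger_gap: 0.0145
```

```bash
python3 -c "
from h import *
where()"
```

```text
t 5.45 tcp board mm [-124.4 -106.3  107.6] x ang 43.9 tilt [ 0.004 -0.001 -1.   ] F board [2.2 1.8 1.5] gap 0.0145 q [-0.11  0.02 -1.07 -0.13  0.04  0.74]
```

>>> move_arm(
  rows=[
    [0, 0, 0, 0, -8, 0, 1.0],
    [0, 0, 0, 0, -16, 0, 1.0],
    [0, 0, 0, 0, -24, 0, 1.0],
    [0, 0, 0, 0, -32, 0, 1.0],
    [0, 0, 0, 0, -40, 0, 1.0],
    [0, 0, 0, 0, -46, 0, 1.0],
    [0, 0, 0, 0, -46, 0, 1.0],
  ],
)

```text
t: 6.15
eef_pos: [0.5057, 0.0323, 0.1538]
orientation: [[0.034, 0.578, -0.815], [0.999, -0.017, 0.03], [0.003, -0.816, -0.579]]
wrist_force: [1.8, 3.0, 4.7]
finger_gap: 0.0144
```

```bash
python3 - <<'E'
from h import *
where()
from station import cams
import cv2
c=cams.camera('wrist');np.savez('wrist3.npz',**c)
d=cams.camera('side');a=cv2.resize(c['image'],(480,360));b=cv2.resize(d['image'][150:330,250:410],(320,360),interpolation=cv2.INTER_CUBIC)
cv2.imwrite('pics/w3.png',np.hstack([a,b])[:,:,::-1])
E
```

```text
t 6.15 tcp board mm [-123.2 -105.7  107.7] x ang 89.8 tilt [ 0.006  0.001 -1.   ] F board [4.1 3.1 2.9] gap 0.0144 q [-0.11  0.01 -1.07 -0.13  0.05 -0.06]
```

View pics/w3.png

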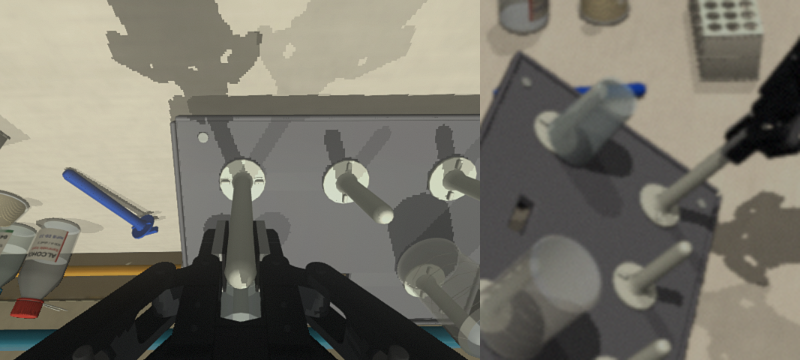

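The long peg's ribs at (222–262,182) now lie along board y, at right angles to those of the other pegs, so it is unlocked. I draw it out.

>>> move_arm(
  rows=[
    [0, -0.5, 0, 0, 0, 0, 1.0],
    [0, -1.0, 0, 0, 0, 0, 1.0],
    [0, -2, 0, 0, 0, 0, 1.0],
    [0, -3, 0, 0, 0, 0, 1.0],
    [0, -4.5, 0, 0, 0, 0, 1.0],
    [0, -6, 0, 0, 0, 0, 1.0],
    [0, -6, 0, 0, 0, 0, 1.0],
  ],
)

```text
t: 6.95
eef_pos: [0.469, 0.0329, 0.2024]
orientation: [[0.037, 0.577, -0.816], [0.999, -0.019, 0.032], [0.003, -0.817, -0.577]]
wrist_force: [1.4, 0.2, -0.4]
finger_gap: 0.0145
```

```bash
python3 - <<'E'
from h import *
where();print(plan([-.003,-.001,.168],90))
E
```

```text
t 6.95 tcp board mm [-125.4 -106.2  168.7] x ang 89.7 tilt [ 0.004 -0.001 -1.   ] F board [ 0.9  0.2 -1.1] gap 0.0145 q [-0.12 -0.17 -1.05  0.08  0.05 -0.07]
(array([ 10.59,   0.11, -12.17]), array([ 0.2, -0.3, -0. ]))
```

>>> move_arm(
  rows=[
    [1.5, 0, -1.7, 0, 0, 0, 1.0],
    [3, 0, -3.4, 0, 0, 0, 1.0],
    [4.5, 0, -5.1, 0, 0, 0, 1.0],
    [6, 0, -6.8, 0, 0, 0, 1.0],
    [7.5, 0, -8.5, 0, 0, 0, 1.0],
    [9, 0, -10.2, 0, 0, 0, 1.0],
    [10.3, 0, -11.8, 0.2, -0.3, 0, 1.0],
    [10.6, 0, -12.1, 0.2, -0.3, 0, 1.0],
    [10.6, 0, -12.1, 0.2, -0.3, 0, 1.0],
    [10.6, 0, -12.1, 0.2, -0.3, 0, 1.0],
  ],
)

```text
t: 7.95
eef_pos: [0.5701, 0.1342, 0.2706]
orientation: [[0.034, 0.571, -0.82], [0.999, -0.02, 0.027], [-0.001, -0.821, -0.571]]
wrist_force: [0.0, -0.1, -0.5]
finger_gap: 0.0149
```

```bash
python3 - <<'E'
from h import *
where()
from station import cams
import cv2
I={n:cams.camera(n) for n in('wrist','side','top')}
b=np.load('board.npz')
for n,c in I.items():
    np.savez(n+'4.npz',**c)
    print(n,proj(c,b['p']+np.array([[0,0,0],[0,0,.06],[0,0,.04],[-.12,0,.004]])@b['R'].T).round(0).tolist())
cr=[cv2.resize(I['wrist']['image'][120:420,120:520],(400,300)),cv2.resize(I['top']['image'][170:230,222:302],(400,300),interpolation=cv2.INTER_CUBIC),cv2.resize(I['side']['image'][185:305,220:380],(400,300),interpolation=cv2.INTER_CUBIC)]
o=np.zeros((600,800,3),np.uint8);o[:300,:400]=cr[0];o[:300,400:]=cr[1];o[300:,:400]=cr[2];o[300:,400:]=cv2.resize(I['wrist']['image'],(400,300))
cv2.imwrite('pics/w4.png',np.clip(o[:,:,::-1]*1.3,0,255).astype(np.uint8))
E
```

```text
t 7.95 tcp board mm [ -6.1  -1.7 168.4] x ang 90.0 tilt [-0.003 -0.002 -1.   ] F board [-0.2 -0.1 -0.4] gap 0.0149 q [ 0.16 -0.01 -0.7   0.28 -0.11  0.16]
wrist [[323.0, 224.0], [323.0, 245.0], [323.0, 237.0], [322.0, 82.0]]
side [[271.0, 257.0], [290.0, 239.0], [283.0, 245.0], [328.0, 292.0]]
top [[262.0, 204.0], [257.0, 218.0], [259.0, 213.0], [263.0, 259.0]]
```

View pics/w4.png

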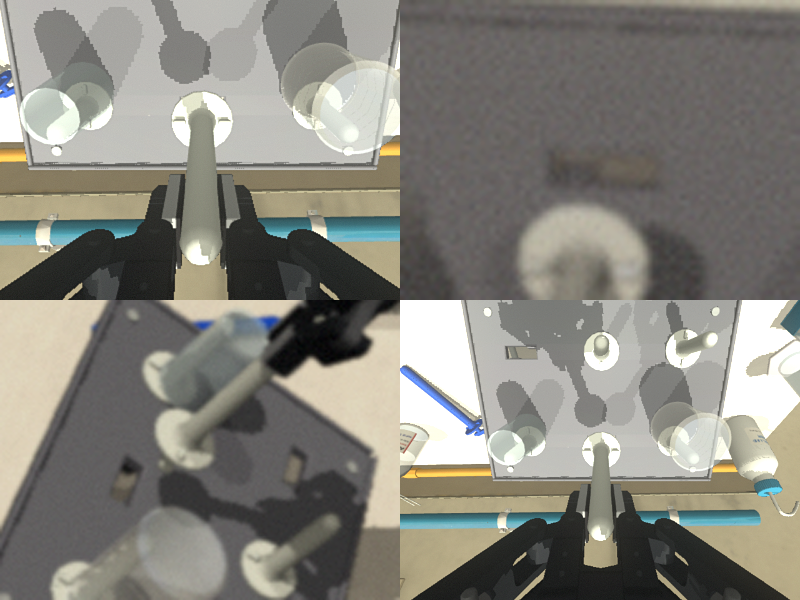

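The peg is out and above the slot. In the wrist view the flange centre is at (321,241) where a centred peg would be at about (323,247). In the side view it is at (294,241) versus (291,238). So the flange sits about 5 mm down-slope and 1 mm right of the slot. I correct that and lower it.

>>> move_arm(
  rows=[
    [0.1, 0, -0.5, 0, 0, 0, 1.0],
    [0.1, 1, -0.5, 0, 0, 0, 1.0],
    [0.1, 2, -0.5, 0, 0, 0, 1.0],
    [0.1, 3, -0.5, 0, 0, 0, 1.0],
    [0.1, 3.5, -0.5, 0, 0, 0, 1.0],
    [0.1, 3.5, -0.5, 0, 0, 0, 1.0],
    [0.1, 3.5, -0.5, 0, 0, 0, 1.0],
  ],
)

```text
t: 8.8
eef_pos: [0.5948, 0.1344, 0.2453]
orientation: [[0.034, 0.572, -0.82], [0.999, -0.02, 0.027], [-0.001, -0.82, -0.572]]
wrist_force: [-0.4, 0.7, -0.5]
finger_gap: 0.0146
```

```bash
python3 - <<'E'
from h import *
where();print(plan([-.001,-.001,.123],90))
from station import cams
import cv2
c=cams.camera('side');d=cams.camera('wrist');np.savez('side5.npz',**c)
a=cv2.resize(c['image'][200:290,230:350],(400,300),interpolation=cv2.INTER_CUBIC);b=d['image'][100:325,170:470];b=cv2.resize(b,(400,300))
cv2.imwrite('pics/w5.png',np.clip(np.hstack([a,b])[:,:,::-1]*1.3,0,255).astype(np.uint8))
E
```

```text
t 8.8 tcp board mm [ -0.4  -0.8 133.6] x ang 89.9 tilt [-0.002 -0.002 -1.   ] F board [-0.6  0.6 -0.2] gap 0.0146 q [ 0.16  0.07 -0.69  0.21 -0.11  0.16]
(array([-0.02,  1.06,  0.05]), array([-0.1, -0.1, -0.1]))
```

View pics/w5.png

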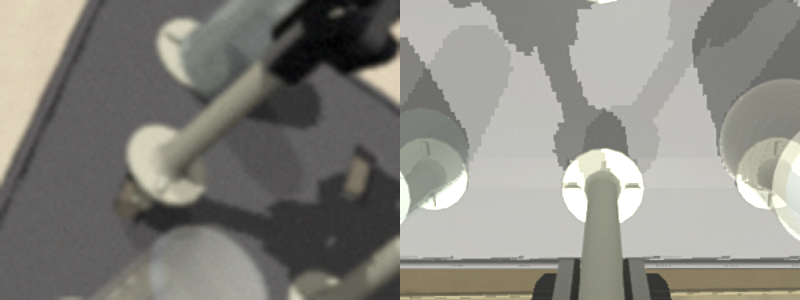

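>>> move_arm(
  rows=[
    [0, 0.3, 0, 0, 0, 0, 1.0],
    [0, 0.6, 0, 0, 0, 0, 1.0],
    [0, 0.9, 0, 0, 0, 0, 1.0],
    [0, 0.9, 0, 0, 0, 0, 1.0],
  ],
)

```text
t: 9.3
eef_pos: [0.6, 0.1342, 0.2381]
orientation: [[0.034, 0.572, -0.819], [0.999, -0.02, 0.027], [-0.001, -0.82, -0.573]]
wrist_force: [-0.3, -1.0, -0.8]
finger_gap: 0.0146
```

```bash
python3 - <<'E'
from h import *
where()
E
```

```text
t 9.3 tcp board mm [ -0.3  -0.7 124.7] x ang 89.9 tilt [-0.001 -0.001 -1.   ] F board [-0.6 -1.  -0.5] gap 0.0146 q [ 0.15  0.09 -0.7   0.19 -0.11  0.15]
```

>>> move_arm(
  rows=[
    [0, 0.3, 0, 0, 0, 0, 1.0],
    [0, 0.6, 0, 0, 0, 0, 1.0],
    [0, 0.9, 0, 0, 0, 0, 1.0],
    [0, 0.9, 0, 0, 0, 0, 1.0],
  ],
)

```text
t: 9.7
eef_pos: [0.6051, 0.134, 0.2302]
orientation: [[0.034, 0.572, -0.82], [0.999, -0.02, 0.027], [-0.001, -0.82, -0.572]]
wrist_force: [0.2, 0.2, -0.9]
finger_gap: 0.0149
```

```bash
python3 - <<'E'
from h import *
where()
E
```

```text
t 9.7 tcp board mm [ -0.6  -0.8 115.2] x ang 89.9 tilt [-0.002 -0.002 -1.   ] F board [-0.4  0.2 -0.8] gap 0.0149 q [ 0.15  0.1  -0.7   0.17 -0.11  0.15]
```

Foot in without contact. On to the flange.

>>> move_arm(
  rows=[
    [0, 0.25, 0, 0, 0, 0, 1.0],
    [0, 0.5, 0, 0, 0, 0, 1.0],
    [0, 0.7, 0, 0, 0, 0, 1.0],
    [0, 0.8, 0, 0, 0, 0, 1.0],
    [0, 0.8, 0, 0, 0, 0, 1.0],
  ],
)

```text
t: 10.2
eef_pos: [0.6097, 0.1339, 0.2239]
orientation: [[0.034, 0.572, -0.82], [0.999, -0.02, 0.027], [-0.001, -0.82, -0.572]]
wrist_force: [-1.9, -0.2, 2.8]
finger_gap: 0.0149
```

```bash
python3 - <<'E'
from h import *
where()
E
```

```text
t 10.2 tcp board mm [ -0.5  -0.8 107.4] x ang 89.9 tilt [-0.002 -0.002 -1.   ] F board [ 0.1 -0.3  3.4] gap 0.0149 q [ 0.15  0.12 -0.7   0.15 -0.1   0.15]
```

>>> move_arm(
  rows=[
    [0, 0.1, 0, 0, 0, 0, 1.0],
    [0, 0.1, 0, 0, 0, 0, 1.0],
    [0, 0.05, 0, 0, 8, 0, 1.0],
    [0, 0.05, 0, 0, 16, 0, 1.0],
    [0, 0.05, 0, 0, 24, 0, 1.0],
    [0, 0.05, 0, 0, 32, 0, 1.0],
    [0, 0.05, 0, 0, 40, 0, 1.0],
    [0, 0.05, 0, 0, 45, 0, 1.0],
    [0, 0.05, 0, 0, 45, 0, 1.0],
  ],
)

```text
t: 11.1
eef_pos: [0.6097, 0.1336, 0.2238]
orientation: [[0.604, 0.572, -0.555], [0.686, -0.021, 0.727], [0.404, -0.82, -0.405]]
wrist_force: [-5.0, -1.5, 5.6]
finger_gap: 0.0147
```

```bash
python3 - <<'E'
from h import *
from station import readout
where();b=np.load('board.npz');print((np.array(readout.observe()['torque'])@b['R']).round(2))
E
```

```text
t 11.1 tcp board mm [ -0.6  -1.  107.4] x ang 44.9 tilt [-0.002 -0.002 -1.   ] F board [-0.9 -1.7  7.4] gap 0.0147 q [ 0.15  0.12 -0.7   0.15 -0.11  0.94]
[-0.17  1.11  0.03]
```

>>> move_arm(
  rows=[
    [0, 0, 0, 0, 8, 0, 1.0],
    [0, 0, 0, 0, 16, 0, 1.0],
    [0, 0, 0, 0, 24, 0, 1.0],
    [0, 0, 0, 0, 32, 0, 1.0],
    [0, 0, 0, 0, 39, 0, 1.0],
    [0, 0, 0, 0, 43, 0, 1.0],
    [0, 0, 0, 0, 46, 0, 1.0],
    [0, 0, 0, 0, 46, 0, 1.0],
  ],
)

```text
t: 11.9
eef_pos: [0.6091, 0.1338, 0.2235]
orientation: [[0.819, 0.571, 0.049], [-0.046, -0.02, 0.999], [0.571, -0.821, 0.01]]
wrist_force: [-4.0, -0.1, 2.4]
finger_gap: 0.0144
```

```bash
python3 - <<'E'
from h import *
from station import readout,cams
import cv2
where();b=np.load('board.npz');print((np.array(readout.observe()['torque'])@b['R']).round(2))
c=cams.camera('side');d=cams.camera('wrist');np.savez('wrist6.npz',**d)
a=cv2.resize(c['image'][200:290,230:350],(400,300),interpolation=cv2.INTER_CUBIC);w=cv2.resize(d['image'][100:325,170:470],(400,300))
cv2.imwrite('pics/w6.png',np.clip(np.hstack([a,w])[:,:,::-1]*1.2,0,255).astype(np.uint8))
E
```

```text
t 11.9 tcp board mm [ -1.2  -0.9 107.4] x ang -1.1 tilt [-0.003 -0.002 -1.   ] F board [-1.8 -0.2  4.3] gap 0.0144 q [ 0.15  0.12 -0.7   0.15 -0.1   1.74]
[ 0.11  1.03 -0.01]
```

View pics/w6.png

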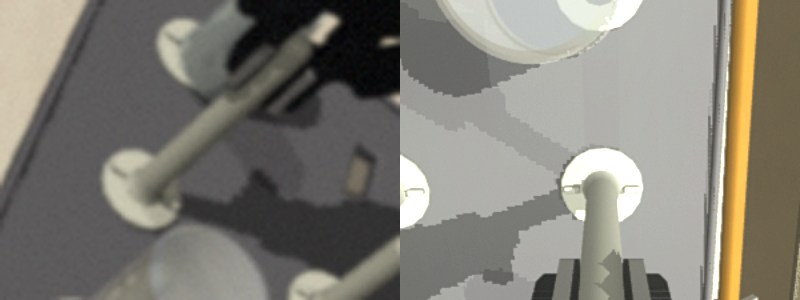

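The flange lies on the board with its ribs along board x, so the foot is across the slot. A few degrees more to the stop, then I let go.

>>> move_arm(
  rows=[
    [0, 0, 0, 0, 3, 0, 1.0],
    [0, 0, 0, 0, 4, 0, 1.0],
    [0, 0, 0, 0, 4, 0, 1.0],
    [0, 0, 0, 0, 4, 0, 2.0],
    [0, 0, 0, 0, 4, 0, 3.0],
    [0, 0, 0, 0, 4, 0, 4.5],
    [0, 0, 0, 0, 4, 0, 4.5],
    [0, 0, 0, 0, 4, 0, 4.5],
    [0, 0, 0, 0, 4, 0, 4.5],
  ],
)

```text
t: 12.9
eef_pos: [0.6094, 0.1337, 0.2237]
orientation: [[0.814, 0.572, 0.105], [-0.114, -0.02, 0.993], [0.57, -0.82, 0.049]]
wrist_force: [-0.4, -0.0, -0.6]
finger_gap: 0.0448
```

>>> move_arm(
  rows=[
    [0, -1, 0, 0, 0, 0, 4.5],
    [0, -2.5, 0, 0, 0, 0, 4.5],
    [0, -5, 0, 0, 0, 0, 4.5],
    [0, -8, 0, 0, 0, 0, 4.5],
    [0, -11, 0, 0, 0, 0, 4.5],
    [0, -12, 0, 0, 0, 0, 4.5],
    [0, -12, 0, 0, 0, 0, 4.5],
  ],
)

```text
t: 13.6
eef_pos: [0.5412, 0.1365, 0.3243]
orientation: [[0.812, 0.575, 0.105], [-0.114, -0.019, 0.993], [0.573, -0.818, 0.05]]
wrist_force: [-0.2, 0.1, -0.8]
finger_gap: 0.0452
```

```bash
python3 - <<'E'
from h import *
from station import readout,cams
import cv2
where()
c=cams.camera('side');d=cams.camera('wrist');t=cams.camera('top')
for n,k in(('side',c),('wrist',d),('top',t)):np.savez(n+'7.npz',**k)
b=np.load('board.npz')
for k in(c,d,t): print(proj(k,b['p']+np.array([[0,0,.004],[0,0,.15]])@b['R'].T).round(0).tolist())
f=lambda i:cv2.resize(i,(400,300),interpolation=cv2.INTER_CUBIC)
o=np.vstack([np.hstack([f(c['image'][170:320,210:410]),f(d['image'])]),np.hstack([f(t['image'][160:280,180:340]),f(d['image'][120:345,170:470])])])
cv2.imwrite('pics/w7.png',np.clip(o[:,:,::-1]*1.2,0,255).astype(np.uint8))
E
```

```text
t 13.6 tcp board mm [  0.9  -0.4 229.1] x ang -5.1 tilt [ 0.002 -0.001 -1.   ] F board [-0.6  0.1 -0.5] gap 0.0452 q [ 0.18 -0.11 -0.65  0.43 -0.12  1.84]
[[272.0, 256.0], [321.0, 211.0]]
[[320.0, 204.0], [320.0, 251.0]]
[[261.0, 205.0], [249.0, 244.0]]
```

View pics/w7.png

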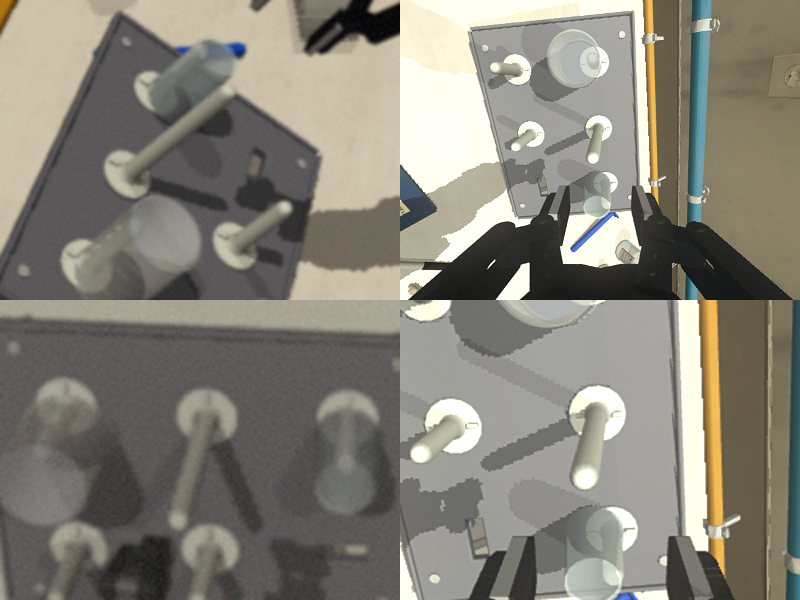

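The peg stands in the upper middle slot: flange at side (273,257), tip at (323,215), with a slight lean down-slope inside its play. Its ribs run along the slope. The gripper is clear, and the beakers and the short peg are unchanged.

```bash
python3 -c "
from station import job
print(job.sign_off())"
```

```text
the job is handed in; nothing more can be done
None
```

I moved the long peg from the lower right slot to the empty slot in the middle of the upper row, locked it there and handed the job in. The last move ended at 13.6 s. The hand-in reports no verdict, so what follows is only what I measured.

- **Draw-out:** I unlocked the peg with a quarter turn counter-clockwise and lifted it about 61 mm off the board.
- **Insertion:** The foot went in lengthwise without a jolt, and the flange met the board at about the expected height (3 N).
- **Locking:** I turned it clockwise about 95 degrees. I felt no clear torque at the stop, so I can't say whether it reached it. The flange ribs now run along board x, within the 20 degrees allowed.
- **Final pictures:** The flange is on the board within 1–2 px (about 2–3 mm) of the slot centre. The peg leans about 2–3 degrees down-slope, which is within its play and under the 7-degree limit. The gripper is well clear, and the beakers and the short peg look unchanged.

One disagreement: the first board fit from the two fixed cameras was about 3–4 mm too low compared with the wrist camera. I refitted the board with the wrist points and corrected the peg's position by about 5 mm above the slot before lowering it.

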